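# Switch the test console over and open its supply

### The job

On the blue test console, pull the red sprung selector knob up out of its parked notch, turn it counter-clockwise (seen from above) and let it snap down fully into the green-marked brass notch, without forcing its pin hard against the ring. Only once it is home in that notch, push the yellow-tipped supply lever all the way over to its far side. Leave the loose gauge and the other parts lying around where they are, and finish with your hand off everything.

Things in the scene. Friction and masses are not known exactly. Their poses are not given: they have to be found in the camera images.
- console: Fixed blue sheet-metal test console, 260 x 440 x 100 mm (x, y, z); origin at the centre of its underside on the bench; its top is flat at 100 mm and carries the selector, the supply lever and a loose gauge. It stands somewhere else, and turned by up to 0.3 rad, in every start; selector and lever may swap sides on it.
- selector_base: Round aluminium base of the selector, radius 56 mm, 6 mm thick, fixed on the console's top; origin at the centre of its underside = on the knob's axis of turning; z up. Its x axis points from the knob's axis to the middle of the parked notch.
- notch_ring: Ring in which the pin works, radius 32-46 mm, flat top 22 mm above the base's underside; origin and axes as selector_base. Dark steel with the parked notch at angle 0; counter-clockwise follows a brass collar, clamped by hand, with the green-edged notch at 0.85 to 1.3 rad: differs each time, not measured. Notches 13 mm wide, 9 mm deep; the ring is flat and slippery between and beyond them.
- index_pin: Round steel pin, 7 mm wide, lying radially under the knob's pointer arm and moving with the knob; in a notch its bottom is 9 mm below the ring's top. Origin on the knob's axis, at the base's underside when the knob is down; x axis along the pointer arm. Pin on ring must stay gentle: the spring's push (about 7 N) is fine, over 15 N is too much.
- knob_grip (a point): Where to grip the red knob: on its axis, 50 mm above the base's underside when down. Grip bar: 44 mm long (along this x axis, also the pointer's direction), 14 mm thick (y); its top is 16 mm above this point, its foot (disc, radius 22 mm) 24 mm below. Pointer arm: 9 mm wide, from the foot along +x to radius 50 mm, its top 20.5 mm below this point.
- selector_pull (a joint): How far the knob is pulled up, m: 0 = fully down in a notch, about 0.009 = pin resting on the flat of the ring, 0.014 = hard stop. A spring pulls it down with 4 N when down and 2 N more per 10 mm (plus 0.8 N of weight); when released it drops until the pin meets the ring or falls into a notch.
- selector_turn (a joint): Turn of the knob about the vertical axis, rad, counter-clockwise from above positive; 0 = parked notch, stops at -0.15 and 1.6. Turns freely while the pin is clear of the notches.
- supply_lever (a joint): Supply lever, rad: 0 = leaning to the console's -x side (shut), 1.0 = leaning to its +x side (fully open, hard stop); it stays where it is left and takes about 1 N at the tip.
- supply_lever_tip (a point): Centre of the yellow ball, radius 13 mm, at the end of the supply lever; the lever is a 10 mm steel rod, 75 mm long from its pivot to this point. The point's x axis turns with the lever. The lever swings in a vertical plane that holds the x axis of supply_lever_base.
- supply_lever_base: Dark block under the supply lever, 70 x 50 x 25 mm, fixed on the console's top; origin at the centre of its underside; the lever's pivot is 22 mm above the origin, along y. The lever is thrown towards this body's +x.
- loose_gauge_mid (a point): Bystander: middle of a loose round pressure gauge, radius 26 mm, 22 mm high, with a 22 mm brass stub, lying face up on the console between selector and lever.
- first_stage_mid (a point): Bystander: middle of an upright metal regulator body, radius 24 mm, 66 mm high, with side ports and a black knob, on the bench to the left.
- second_stage_mid (a point): Bystander: middle of a black and yellow round breathing valve, radius 34 mm, 38 mm high, on the bench to the right.
- hex_key_mid (a point): Bystander: near the middle of a red-handled T hex key, about 140 mm long, lying on the bench to the right.

How it is judged (in metres and radians):
On the way, in this order (a step that is already met when the one before it is completed fails the run):
1. the knob is pulled up so that its pin is clear of the parked notch (value of joint selector_pull above 0.0095 m and value of joint selector_turn below 0.5 rad), for 0.1 s.
2. the pin has snapped fully down into the green-marked notch (value of joint selector_pull below 0.0025 m and value of joint selector_turn above 0.6 rad), for 0.2 s.
3. the supply lever is thrown over (value of joint supply_lever above 0.85 rad), for 0.1 s.
At the end, for the whole second after the job is handed in: The knob is down to within 2.5 mm in the green-marked notch (turned by more than 0.6 rad; only that notch lies there), the supply lever stands at more than 0.85 of its 1.0 rad, both at rest and the gripper touching nothing (all of step 2 and value of joint supply_lever above 0.85 rad and velocity of joint each of selector_turn, supply_lever below 0.05 rad/s and contact force between the fingers and anything else below 0.5 N).
It fails at once if the pin is forced against the ring with more than 15 N (contact force between index_pin and notch_ring above 15 N).
It fails at once if the supply lever is moved beyond 0.3 rad while the knob is not home in the green-marked notch (value of joint supply_lever above 0.3 rad and not (value of joint selector_pull below 0.0025 m and value of joint selector_turn above 0.6 rad)).
It fails at once if a loose part is moved by more than 15 mm (distance of any of loose_gauge_mid, first_stage_mid, second_stage_mid, hex_key_mid from where it was at the start of the episode above 0.015 m).
It also fails if it takes over 64 s, if anything falls off the work surface, if the arm or the gripper's body presses on something with over 40 N, if the wrist force passes 120 N, or if a joint passes its speed limit or range.

### The arm

A 7-joint arm with a two-finger parallel gripper is mounted at the origin on the work surface. World frame = base frame: x ahead of the robot, y to its left, z up, the work surface at z = 0. Lengths are in m, angles in degrees, forces in N, time in s.
With the tool pointing down it reaches from about 0.4 to 0.875 m from the base axis. Payload 6.5 kg.
Tool frame: the origin (TCP) lies at the very end of the fingers, on their centre line; the grasp point (between the pads) lies 19 mm behind it; z points along the fingers, y is the line along which they close (so a half turn about z gives the same grasp; the last joint's range is limited). The gripper opens to 88 mm and grips with 3 to 60 N. Pads are 18 mm wide; open, the fingers measure 123 mm over their backs; the gripper's body (75 mm by 187 mm) begins 45 mm behind the grasp point.
Start: joints at [66.967, 30.733, -0.252, 88.115, 0.149, 61.152, -4.079], TCP at [0.214, -0.614, 0.239] pointing down, gripper open.
Joint ranges: [-154.64, 154.64], [-21.42, 123.67], [-72.66, 72.17], [13.99, 137.28], [-74.86, 254.86], [10.95, 109.41], [-158.01, 158.01]. Speed limits (degrees/s): [136.94, 136.94, 180, 180, 180, 180, 180].

### API

Orientations are given as a 3x3 rotation matrix whose columns are the frame's x, y, z axes.
In Python, from plant import manip gives the robot as it stands.
- The arm moves only by the tool apply_moves, never from a script. Its argument "commands" is a list that holds one entry, the list of rows, each a list of 5 numbers: the opening in per cent of the stroke, from 0 (shut) to 100 (fully open), then the shift along the tool's x, y, z in cm, then the turn about the tool's z in degrees. In form: [[[jaw, tx, ty, tz, spin], ...]]. A call has 1 to 5 rows; each row is the pose to reach, as a shift and turn from the pose commanded when the call began, along the tool's axes at that moment; what a row does not reach only later rows make up. A row lasts 1/10 s, in which the tool goes at most 50 mm and 8.59 degrees, less where a joint would pass 70% of its speed; a pose out of reach is approached as far as the arm can. A call with a gripper value outside its range is refused whole. The fingers move at their own pace and stop on an object; "newtons" is the grip in N (left out, the last holds). Time passes only in rows, so rows that repeat a pose let the fingers close. It gives the time, the measured TCP pose, the force, the opening and the grip force at its end, in the units of the state.
- manip.sense(): the state, without advancing time (a new reading comes with each control period).
- manip.camera(name): name is "side" or "top"; returns a dict with "pixels" (420x560x3 uint8, red, green, blue), "K" (3x3 intrinsics, pixels), "k1" (the pictures are not rectified: a ray, as slopes to the right and down, at radius r is drawn at 1 + k1 r^2 times it, then the intrinsics apply), "origin" and "rotation" of the camera in the world. Camera axes: x right, y up, looking along -z (the intrinsics and any distortion apply to the point x, -y, -z); pixel columns grow to the right and rows downward; lengths in m; the calibration is good to about 2 mm. A picture is of the moment at which its call begins. There is no depth.
- manip.finish_job(): hands the job in; it is judged then, once.
The state is a dict: "clock": time; "joint_positions": joint angles; "joint_vel": joint speeds; "joint_efforts": joint torques, N m; "tool_pos": TCP position; "eef_rot": TCP orientation; "ft_force": force on the tool from outside, world axes, zero at the start; "wrist_torque": the same for the moment, N m; "grip_width": finger opening in m; "gripper_force": force on a finger pad.
Only numpy, scipy, OpenCV 4.12 (cv2) and the standard library are available. Lean on these libraries where they do the work, as an engineer would, in place of code of your own. Each camera call takes 0.05 s, during which the arm holds its last target. There are 200 camera calls.

## Working session

There is one attempt and no reset: what is moved stays moved. The work goes in short steps, Python scripts to look and compute and a tool call to move; the robot and the scene stay as the last step left them, time stands still between calls to the robot, and variables do not carry over. Pictures are saved under pics/ and viewed, at most 10 in all, crops included, and the job is handed in when it is done.

Besides the shell and the picture viewer there is one more tool, called after "Request:" by a JSON object that holds its "name" and its "arguments". apply_moves: Moves the arm, as the interface text tells. Its arguments: {"type":"object","properties":{"commands":{"type":"array","items":{"type":"array","items":{"type":"array","items":{"type":"number"}}}},"newtons":{"type":"number"}},"required":["commands"]}

```bash
mkdir -p pics; ls; cat > h.py <<'E'
import numpy as np, cv2
from plant import manip
def shot(name,f):
    c=manip.camera(name); cv2.imwrite(f'pics/{f}.png',cv2.cvtColor(c['pixels'],cv2.COLOR_RGB2BGR)); np.savez(f'pics/{f}.npz',**{k:np.array(v) for k,v in c.items()}); return c
def load(f): return dict(np.load(f'pics/{f}.npz'))
def ray(c,u,v):
    k=c['K']; d=np.array([float(c['k1']),0,0,0,0])
    p=cv2.undistortPoints(np.array([[[u,v]]],float),k,d)[0,0]
    return c['origin'],c['rotation']@np.array([p[0],-p[1],-1])
def onz(c,u,v,z):
    o,r=ray(c,u,v); return o+r*(z-o[2])/r[2]
def proj(c,P):
    q=(np.atleast_2d(P)-c['origin'])@c['rotation']; q=q*[1,-1,-1]
    return cv2.projectPoints(q,np.zeros(3),np.zeros(3),c['K'],np.array([float(c['k1']),0,0,0,0]))[0][:,0]
E
python3 - <<'E'
from h import *
for n in ('top','side'):
    c=shot(n,n+'0'); print(n,c['origin'],c['rotation'],c['K'],c['k1'])
s=manip.sense(); print(s)
E
```

```text
pics
top [ 0.29077847 -0.02202712  1.28604971] [[ 8.32870591e-04  9.86262890e-01 -1.65181169e-01]
 [-9.99990670e-01  1.52156304e-03  4.04282365e-03]
 [ 4.23862050e-03  1.65176261e-01  9.86254955e-01]] [[463.23658406   0.         273.51837502]
 [  0.         463.23658406 207.62034753]
 [  0.           0.           1.        ]] -0.0641043634322019
side [-0.40971254  0.98158358  1.04095505] [[-0.73332188  0.37965523 -0.56400436]
 [-0.67988099 -0.40836788  0.60909566]
 [ 0.00092509  0.83011902  0.55758548]] [[495.60243047   0.         273.79045834]
 [  0.         495.60243047 206.40480997]
 [  0.           0.           1.        ]] -0.0050244437890593135
{'clock': 0.1, 'joint_positions': array([66.96765238, 30.77308215, -0.25269846, 88.16284762,  0.14811479,
       61.15240553, -4.07904573]), 'joint_vel': array([-0.02176327, -0.07432626, -0.0357732 , -0.22534444, -0.02082229,
       -0.01724431, -0.07207521]), 'joint_efforts': array([ 3.53288313e-03, -5.72076952e+01,  9.94390547e-01, -2.52232021e+01,
       -5.61673357e-02,  1.33439558e-02,  2.13031376e-05]), 'tool_pos': array([ 0.21398378, -0.61319708,  0.23794269]), 'eef_rot': array([[ 9.44134535e-01,  3.29559713e-01, -6.13463206e-04],
       [ 3.29560264e-01, -9.44133491e-01,  1.40825137e-03],
       [-1.15088243e-04, -1.53175184e-03, -9.99998820e-01]]), 'ft_force': array([ 0.06282559, -0.05126286,  0.25957665]), 'wrist_torque': array([0.01371844, 0.03211334, 0.0388963 ]), 'gripper_force': 0.0, 'grip_width': 0.08814325460118279}
```

View pics/top0.png

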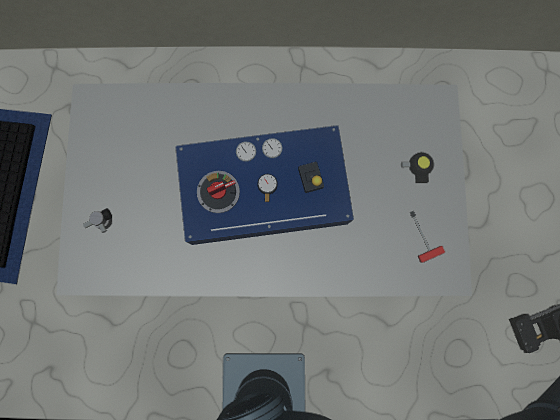

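View pics/side0.png

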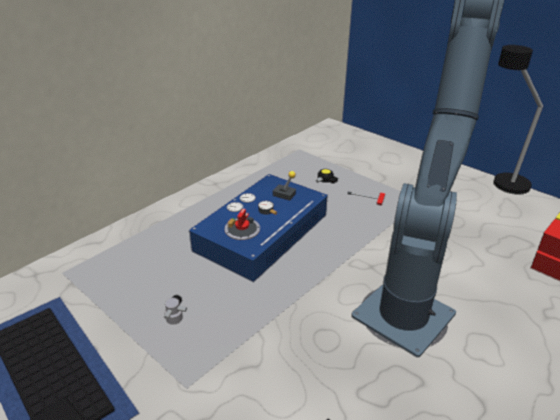

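The top view shows the console with its corners near (178,146), (339,126) and (353,220). The selector is at (218,191), the gauge at (267,184) and the lever tip at (317,181). Next I'll zoom in.

```bash
python3 - <<'E'
import cv2,numpy as np
t=cv2.imread('pics/top0.png'); s=cv2.imread('pics/side0.png')
f=lambda a,x,y,w,h,k:cv2.resize(a[y:y+h,x:x+w],None,fx=k,fy=k,interpolation=cv2.INTER_CUBIC)
a=np.hstack([f(t,190,163,56,56,7),f(t,290,150,56,56,7)])
b=np.hstack([f(s,218,198,50,28,7.84),f(s,262,164,50,28,7.84)])
m=np.vstack([a,cv2.resize(b,(a.shape[1],208))]);print(m.shape)
cv2.imwrite('pics/m0.png',m)
E
```

```text
(600, 784, 3)
```

View pics/m0.png

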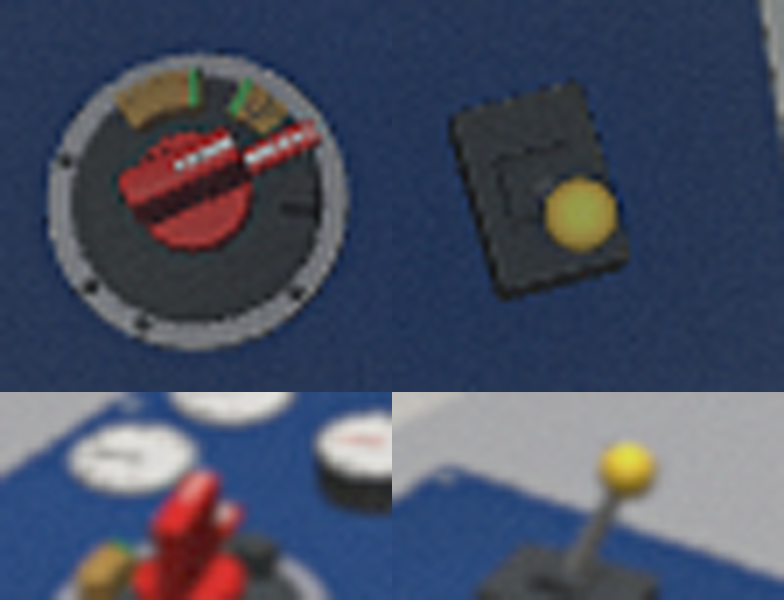

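```bash
python3 - <<'E'
from h import *
c=load('top0'); 
def P(x,y,z,ox=190,oy=163): return onz(c,(x+.5)/7-.5+ox,(y+.5)/7-.5+oy,z)
pts=np.array([P(*p,.106) for p in [(48,200),(348,200),(200,53),(198,350)]])
A=pts[:,:2].mean(0);print('axis',A,np.linalg.norm(pts[:,:2]-A,axis=1))
ang=lambda p:np.degrees(np.arctan2(p[1]-A[1],p[0]-A[0]))
for n,p,z in [('ptr',(318,133),.1295),('ptr2',(280,150),.1295),('gL1',(193,70),.122),('gL2',(197,105),.122),('gR1',(250,82),.122),('gR2',(233,112),.122),('barA',(120,190),.166),('barB',(235,140),.166)]:
    q=P(*p,z);print(n,q,ang(q),np.hypot(*(q[:2]-A)))
o=(392/7*0+290-56,150)
L=np.array([P(x,y,.125,*o) for x,y in [(450,117),(578,82),(627,262),(500,296)]]);print('leverbase',L.mean(0),np.diff(L,axis=0),[np.degrees(np.arctan2(*(L[i]-L[j])[[1,0]])) for i,j in((0,3),(1,2))])
print('ball',P(581,214,.188,*o))
C=[onz(c,*p,.1) for p in [(178,146),(339,126),(353,220)]];print('cons',C)
print('gauge',onz(c,267,183,.122))
s=load('side0')
print('side ball proj',proj(s,P(581,214,.188,*o)),'axis',proj(s,[*A,.166]))
# side-ball triangulation
hsv=cv2.cvtColor(s['pixels'],cv2.COLOR_RGB2HSV);m=((hsv[...,0]>20)&(hsv[...,0]<35)&(hsv[...,1]>140)&(hsv[...,2]>120))
y,x=np.nonzero(m);k=(abs(x-292)<10)&(abs(y-175)<10);print('side ball',x[k].mean(),y[k].mean())
m=((hsv[...,0]<8)|(hsv[...,0]>172))&(hsv[...,1]>140);y,x=np.nonzero(m);k=(abs(x-242)<25)&(abs(y-220)<25);print('red',x[k].min(),x[k].max(),y[k].min(),y[k].max())
E
```

```text
axis [0.53157133 0.1177196 ] [0.05599435 0.05558744 0.05620556 0.05633361]
ptr [0.55184499 0.0717528  0.1295    ] -66.20012177775145 0.050239102563391445
ptr2 [0.54547786 0.08553046 0.1295    ] -66.63443093300347 0.03506468678524585
gL1 [0.57729303 0.11887807 0.122     ] 1.4514198454284695 0.045736374866194515
gL2 [0.56404977 0.11711136 0.122     ] -1.0728850145893922 0.03248412691200869
gR1 [0.57276272 0.09773845 0.122     ] -25.877127051049346 0.045781838225219335
gR2 [0.5614187  0.10378707 0.122     ] -25.022821724613493 0.03293904556772301
barA [0.52294965 0.13839773 0.166     ] 112.6335416255482 0.022403541518865037
barB [0.5410397  0.09812339 0.166     ] -64.21140228524399 0.02176375981520232
leverbase [ 0.56646296 -0.12195472  0.125     ] [[ 0.01347041 -0.04748543  0.        ]
 [-0.0679914  -0.01693993  0.        ]
 [-0.01279808  0.04670132  0.        ]] [np.float64(14.750323750681336), np.float64(13.99029724901002)]
ball [ 0.54255712 -0.13111025  0.188     ]
cons [array([0.65543305, 0.2276527 , 0.1       ]), array([ 0.7119594 , -0.20257355,  0.1       ]), array([ 0.45721252, -0.23288461,  0.1       ])]
gauge [ 0.5498947  -0.00998569  0.122     ]
side ball proj [[290.61586645 174.78040157]] axis [[240.50928977 211.59486469]]
side ball 291.5 174.0
red 235 248 210 229
```

The knob axis is at (0.532, 0.118), with the pointer at yaw −66.3°. The green notch is at about −12.7°, so the turn is about +53.6°. I'll move in along a wide path.

Request:
{"name": "apply_moves", "arguments": {"commands": [[[50, 37.4, -20.2, -4, -86], [50, 37.4, -20.2, -4, -86], [50, 37.4, -20.2, -4, -86], [50, 37.4, -20.2, -4, -86], [50, 37.4, -20.2, -4, -86]]]}}

```text
clock: 0.6
tool_pos: [0.3829, -0.428, 0.2621]
eef_rot: [[0.461, 0.888, -0.0], [0.888, -0.461, 0.0], [-0.0, -0.0, -1.0]]
ft_force: [-0.1, 0.0, -0.7]
grip_width: 0.0505
gripper_force: 0.0
```

```bash
cat >> h.py <<'E'
def go(p,yaw):
    s=manip.sense(); R=s['eef_rot']; d=R.T@(np.array(p)-s['tool_pos'])*100
    y=np.degrees(np.arctan2(R[1,0],R[0,0])); w=(yaw-y+180)%360-180
    print('pos',s['tool_pos'].round(4),'yaw',round(y,2),'delta cm',d.round(2),'spin',round(-w,2),'F',s['ft_force'].round(2),'j',s['joint_positions'].round(1),s['clock'],'w',s['grip_width'])
E
python3 -c "
from h import *
go([.5316,.1177,.24],113.7)"
```

```text
pos [ 0.3829 -0.428   0.2621] yaw 62.56 delta cm [ 55.29 -11.94   2.22] spin -51.14 F [-0.07  0.03 -0.68] j [ 54.2  22.6 -13.7  97.9   6.   60.2  11.1] 0.6 w 0.05045428489389842
```

Request:
{"name": "apply_moves", "arguments": {"commands": [[[50, 55.3, -11.9, 1.5, -51], [50, 55.3, -11.9, 1.5, -51], [50, 55.3, -11.9, 1.5, -51], [50, 55.3, -11.9, 1.5, -51], [50, 55.3, -11.9, 1.5, -51]]]}}

```text
clock: 1.1
tool_pos: [0.4493, -0.1872, 0.2554]
eef_rot: [[-0.268, 0.964, -0.0], [0.964, 0.268, -0.0], [-0.0, -0.0, -1.0]]
ft_force: [0.7, -0.7, -0.8]
grip_width: 0.044
gripper_force: 0.0
```

```bash
python3 -c "
from h import *
go([.5316,.1177,.23],113.7)"
```

```text
pos [ 0.4493 -0.1872  0.2554] yaw 105.53 delta cm [27.18 16.09  2.53] spin -8.17 F [ 0.7  -0.69 -0.79] j [ 41.7  16.  -28.7 109.9   9.1  56.3  24.3] 1.1 w 0.044028473471734206
```

Request:
{"name": "apply_moves", "arguments": {"commands": [[[50, 27.2, 16.1, 2.5, -8.2], [50, 27.2, 16.1, 2.5, -8.2], [50, 27.2, 16.1, 2.5, -8.2], [50, 27.2, 16.1, 2.5, -8.2], [50, 27.2, 16.1, 2.5, -8.2]]]}}

```text
clock: 1.6
tool_pos: [0.5157, 0.0527, 0.2355]
eef_rot: [[-0.396, 0.918, -0.0], [0.918, 0.396, -0.0], [-0.0, -0.0, -1.0]]
ft_force: [0.9, -0.1, -0.0]
grip_width: 0.0443
gripper_force: 0.0
```

```bash
python3 -c "
from h import *
go([.5316,.1177,.20],113.7)"
```

```text
pos [0.5157 0.0527 0.2355] yaw 113.36 delta cm [5.34 4.04 3.55] spin -0.34 F [ 0.86 -0.09 -0.  ] j [ 17.5  21.9 -35.2 106.6  15.   56.2  -0.9] 1.6 w 0.04433491661045705
```

Request:
{"name": "apply_moves", "arguments": {"commands": [[[50, 5.3, 4.0, 3.5, -0.3], [50, 5.3, 4.0, 3.5, -0.3], [50, 5.3, 4.0, 3.5, -0.3], [50, 5.3, 4.0, 3.5, -0.3]]]}}

```text
clock: 2.0
tool_pos: [0.531, 0.1151, 0.2004]
eef_rot: [[-0.402, 0.916, -0.001], [0.916, 0.402, -0.001], [-0.0, -0.001, -1.0]]
ft_force: [-1.2, -0.1, -0.5]
grip_width: 0.0444
gripper_force: 0.0
```

```bash
python3 - <<'E'
from h import *
go([.5316,.1177,.135],113.7)
a=shot('side','side1'); b=shot('top','top1')
f=lambda a,x,y,w,h,k:cv2.resize(a[y:y+h,x:x+w,::-1],None,fx=k,fy=k,interpolation=cv2.INTER_CUBIC)
cv2.imwrite('pics/m1.png',np.hstack([f(a['pixels'],200,155,80,100,5),f(b['pixels'],178,140,80,100,5)]))
E
```

```text
pos [0.531  0.1151 0.2004] yaw 113.71 delta cm [0.22 0.17 6.54] spin 0.01 F [-1.24 -0.1  -0.48] j [  9.7  27.1 -34.5 104.9  18.7  53.8  -9.4] 2.0 w 0.04443094157004352
```

View pics/m1.png

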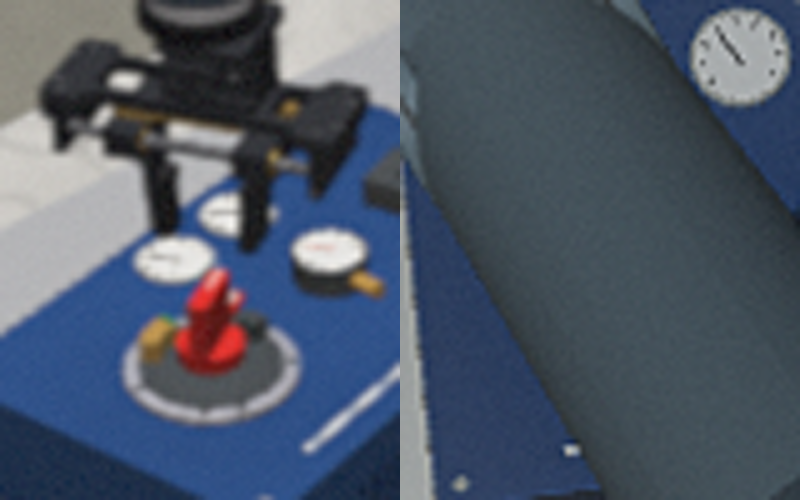

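The side view shows the open fingers straddling the space above the red knob at about (210,300) in the crop, clear of the gauge. The arm blocks the top view. Descending.

Request:
{"name": "apply_moves", "arguments": {"commands": [[[50, 0.2, 0.15, 2, 0], [50, 0.2, 0.15, 4, 0], [50, 0.2, 0.15, 6.4, 0], [50, 0.2, 0.15, 6.4, 0], [50, 0.2, 0.15, 6.4, 0]]]}}

```text
clock: 2.6
tool_pos: [0.5322, 0.1169, 0.1375]
eef_rot: [[-0.4, 0.916, 0.0], [0.916, 0.4, -0.0], [-0.0, 0.0, -1.0]]
ft_force: [0.4, 1.2, -0.6]
grip_width: 0.0443
gripper_force: 0.0
```

```bash
python3 -c "
from h import *
go([.5316,.1177,.136],113.7)"
```

```text
pos [0.5322 0.1169 0.1375] yaw 113.58 delta cm [ 0.1  -0.02  0.15] spin -0.12 F [ 0.42  1.22 -0.64] j [  7.3  32.1 -32.  107.3  22.7  47.  -12.9] 2.6 w 0.04427412769574502
```

Request:
{"name": "apply_moves", "arguments": {"commands": [[[0, 0.05, 0, 0.1, 0], [0, 0.05, 0, 0.1, 0], [0, 0.05, 0, 0.1, 0], [0, 0.05, 0, 0.1, 0], [0, 0.05, 0, 0.1, 0]]], "newtons": 25}}

```text
clock: 3.1
tool_pos: [0.5313, 0.1182, 0.1363]
eef_rot: [[-0.402, 0.916, -0.001], [0.916, 0.402, -0.001], [-0.001, -0.001, -1.0]]
ft_force: [-3.3, -0.8, 6.1]
grip_width: 0.0141
gripper_force: 25.0
```

Request:
{"name": "apply_moves", "arguments": {"commands": [[[0, 0, 0, -0.3, 0], [0, 0, 0, -0.6, 0], [0, 0, 0, -0.9, 0], [0, 0, 0, -1.15, 0], [0, 0, 0, -1.15, 0]]]}}

```text
clock: 3.6
tool_pos: [0.5312, 0.1182, 0.1472]
eef_rot: [[-0.402, 0.916, -0.001], [0.916, 0.402, -0.001], [-0.0, -0.001, -1.0]]
ft_force: [-1.4, -0.6, -7.2]
grip_width: 0.0139
gripper_force: 25.0
```

```bash
python3 -c "
from h import *
go([.5316,.1177,.148],113.7)"
```

```text
pos [0.5312 0.1182 0.1472] yaw 113.68 delta cm [-0.06  0.02 -0.08] spin -0.02 F [-1.39 -0.56 -7.17] j [  7.6  31.3 -32.5 107.   22.   48.1 -12.4] 3.6 w 0.013891194126310551
```

Request:
{"name": "apply_moves", "arguments": {"commands": [[[0, 0, 0, -0.07, 0], [0, 0, 0, -0.07, 0], [0, 0, 0, -0.07, 0], [0, 0, 0, -0.07, -4], [0, 0, 0, -0.07, -8]]]}}

```text
clock: 4.1
tool_pos: [0.5314, 0.1183, 0.1478]
eef_rot: [[-0.528, 0.85, -0.001], [0.85, 0.528, -0.0], [0.0, -0.001, -1.0]]
ft_force: [-1.6, -1.1, -7.0]
grip_width: 0.0135
gripper_force: 25.0
```

```bash
python3 -c "
from h import *
s=manip.sense();print(s['wrist_torque'])
go([.5316,.1177,.148],113.7+53.6)"
```

```text
[-0.23843839  0.27699723 -0.02540148]
pos [0.5314 0.1183 0.1478] yaw 121.84 delta cm [-0.06 -0.01 -0.02] spin -45.46 F [-1.56 -1.13 -6.96] j [  9.   31.8 -34.4 106.9  23.4  48.6  -5.4] 4.1 w 0.013541898825786713
```

Free so far: torque is about 0 and the spring load reads 7 N. I'll keep turning.

Request:
{"name": "apply_moves", "arguments": {"commands": [[[0, 0, 0, 0, -6], [0, 0, 0, 0, -12], [0, 0, 0, 0, -18], [0, 0, 0, 0, -24], [0, 0, 0, 0, -30]]]}}

```text
clock: 4.6
tool_pos: [0.5317, 0.1187, 0.1479]
eef_rot: [[-0.882, 0.471, -0.0], [0.471, 0.882, 0.0], [0.0, 0.0, -1.0]]
ft_force: [-1.7, 0.9, -7.3]
grip_width: 0.0135
gripper_force: 25.0
```

Request:
{"name": "apply_moves", "arguments": {"commands": [[[0, 0, 0, 0, -5], [0, 0, 0, 0, -10], [0, 0, 0, 0, -15.2], [0, 0, 0, 0, -15.2], [0, 0, 0, 0, -15.2]]]}}

```text
clock: 5.1
tool_pos: [0.5317, 0.1189, 0.148]
eef_rot: [[-0.973, 0.229, -0.0], [0.229, 0.973, 0.001], [0.0, 0.001, -1.0]]
ft_force: [-1.3, 1.7, -7.4]
grip_width: 0.0136
gripper_force: 25.0
```

```bash
python3 - <<'E'
from h import *
print(manip.sense()['wrist_torque'])
go([.5316,.1177,.148],113.7+53.6)
a=shot('side','side2')
f=lambda a,x,y,w,h,k:cv2.resize(a[y:y+h,x:x+w,::-1],None,fx=k,fy=k,interpolation=cv2.INTER_CUBIC)
cv2.imwrite('pics/m2.png',f(a['pixels'],210,185,64,60,9))
E
```

```text
[ 0.41991297  0.16702298 -0.00047564]
pos [0.5317 0.1189 0.148 ] yaw 166.75 delta cm [-0.01 -0.12 -0.  ] spin -0.55 F [-1.26  1.75 -7.41] j [ 16.3  35.  -44.9 106.5  31.1  51.5  33.3] 5.1 w 0.013605981296504548
```

View pics/m2.png

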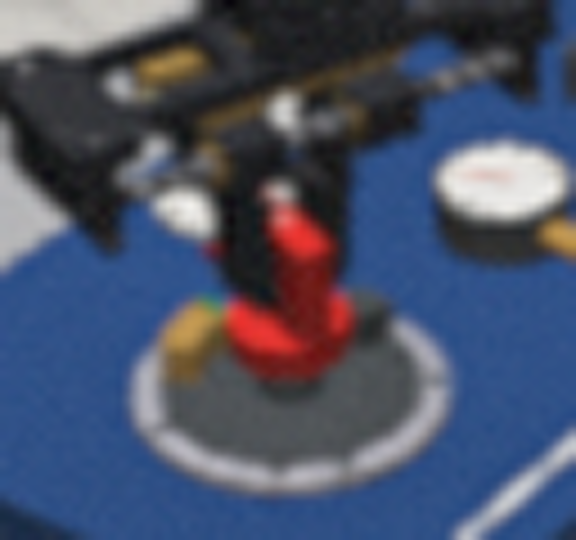

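The side view shows the knob raised, with a dark gap under its foot at (290,383). The brass collar is at (190,340), and the pointer is hidden behind the grip. I'll lower it in small steps while watching the force.

Request:
{"name": "apply_moves", "arguments": {"commands": [[[0, 0, 0, 0.1, -0.5], [0, 0, 0, 0.2, -0.5], [0, 0, 0, 0.2, -0.5], [0, 0, 0, 0.25, -0.5], [0, 0, 0, 0.25, -0.5]]]}}

```text
clock: 5.65
tool_pos: [0.5318, 0.1188, 0.1455]
eef_rot: [[-0.976, 0.218, 0.0], [0.218, 0.976, 0.0], [-0.0, 0.0, -1.0]]
ft_force: [-1.5, 3.4, -6.4]
grip_width: 0.0138
gripper_force: 25.0
```

```bash
python3 - <<'E'
from h import *
print(manip.sense()['wrist_torque'])
go([.5316,.1177,.1363],113.7+53.6)
E
```

```text
[ 0.71415428  0.12969162 -0.0159753 ]
pos [0.5318 0.1188 0.1455] yaw 167.39 delta cm [-0.01 -0.11  0.92] spin 0.09 F [-1.52  3.44 -6.39] j [ 16.3  35.2 -44.9 106.5  31.4  51.3  33.7] 5.65 w 0.013768516276998842
```

Request:
{"name": "apply_moves", "arguments": {"commands": [[[0, 0, 0, 0.04, 0], [0, 0, 0, 0.04, 0]]]}}

```text
clock: 5.85
tool_pos: [0.5318, 0.1188, 0.1451]
eef_rot: [[-0.976, 0.218, 0.0], [0.218, 0.976, 0.0], [-0.0, 0.0, -1.0]]
ft_force: [-1.9, 2.7, -6.6]
grip_width: 0.0136
gripper_force: 25.0
```

Request:
{"name": "apply_moves", "arguments": {"commands": [[[0, 0, 0, 0.04, 0], [0, 0, 0, 0.04, 0]]]}}

```text
clock: 6.05
tool_pos: [0.5317, 0.1188, 0.1447]
eef_rot: [[-0.976, 0.218, 0.0], [0.218, 0.976, 0.0], [0.0, 0.0, -1.0]]
ft_force: [-2.3, 3.6, -6.9]
grip_width: 0.0138
gripper_force: 25.0
```

Request:
{"name": "apply_moves", "arguments": {"commands": [[[0, 0, 0, 0.04, 0], [0, 0, 0, 0.04, 0]]]}}

```text
clock: 6.25
tool_pos: [0.5318, 0.1187, 0.1443]
eef_rot: [[-0.976, 0.218, 0.0], [0.218, 0.976, 0.0], [-0.0, 0.0, -1.0]]
ft_force: [-2.0, 3.3, -6.8]
grip_width: 0.0137
gripper_force: 25.0
```

Request:
{"name": "apply_moves", "arguments": {"commands": [[[0, 0, 0, 0.04, 0], [0, 0, 0, 0.04, 0], [0, 0, 0, 0.07, 0], [0, 0, 0, 0.07, 0]]]}}

```text
clock: 6.65
tool_pos: [0.5318, 0.1187, 0.1436]
eef_rot: [[-0.976, 0.218, 0.0], [0.218, 0.976, 0.0], [-0.0, 0.0, -1.0]]
ft_force: [-2.2, 4.1, -6.2]
grip_width: 0.0135
gripper_force: 25.0
```

Request:
{"name": "apply_moves", "arguments": {"commands": [[[0, 0, 0, 0.04, 0], [0, 0, 0, 0.04, 0], [0, 0, 0, 0.07, 0], [0, 0, 0, 0.07, 0]]]}}

```text
clock: 7.05
tool_pos: [0.5318, 0.1187, 0.1429]
eef_rot: [[-0.976, 0.218, 0.0], [0.218, 0.976, 0.0], [-0.0, 0.0, -1.0]]
ft_force: [-1.2, 5.5, -6.5]
grip_width: 0.0138
gripper_force: 25.0
```

```bash
python3 - <<'E'
from h import *
print(manip.sense()['wrist_torque'])
go([.5316,.1177,.1363],113.7+53.6)
E
```

```text
[1.19375352 0.25881393 0.01871192]
pos [0.5318 0.1187 0.1429] yaw 167.39 delta cm [-0.   -0.1   0.66] spin 0.09 F [-1.24  5.5  -6.52] j [ 16.1  35.4 -44.7 106.6  31.6  51.1  33.5] 7.05 w 0.013835748057209015
```

No torque about z, so the pin is free in the notch. Releasing now so it snaps down.

Request:
{"name": "apply_moves", "arguments": {"commands": [[[0, 0, -0.04, 0, 0], [45, 0, -0.04, 0, 0], [45, 0, -0.04, 0, 0], [45, 0, -0.04, 0, 0], [45, 0, -0.04, 0, 0]]]}}

```text
clock: 7.55
tool_pos: [0.5322, 0.1175, 0.1432]
eef_rot: [[-0.976, 0.219, 0.001], [0.219, 0.976, -0.001], [-0.001, -0.0, -1.0]]
ft_force: [-1.2, 0.1, 0.1]
grip_width: 0.0392
gripper_force: 0.0
```

Request:
{"name": "apply_moves", "arguments": {"commands": [[[45, 0, 0, -3, 0], [45, 0, 0, -6, 0], [45, 0, 0, -9, 0], [45, 5, -5, -9, 0], [45, 9, -9, -9, 0]]]}}

```text
clock: 8.05
tool_pos: [0.4473, 0.0646, 0.2337]
eef_rot: [[-0.976, 0.218, 0.002], [0.218, 0.976, 0.001], [-0.002, 0.001, -1.0]]
ft_force: [-0.8, -1.6, 0.7]
grip_width: 0.0399
gripper_force: 0.0
```

```bash
python3 - <<'E'
from h import *
go([.5316,-.09,.24],113.7+53.6)
a=shot('side','side3')
f=lambda a,x,y,w,h,k:cv2.resize(a[y:y+h,x:x+w,::-1],None,fx=k,fy=k,interpolation=cv2.INTER_CUBIC)
cv2.imwrite('pics/m3.png',f(a['pixels'],210,185,64,60,9))
E
```

```text
pos [0.4473 0.0646 0.2337] yaw 167.44 delta cm [-11.59 -13.26  -0.62] spin 0.14 F [-0.78 -1.58  0.74] j [ 31.6  19.3 -53.7 115.   19.1  54.6  45.7] 8.05 w 0.03986136165848683
```

View pics/m3.png

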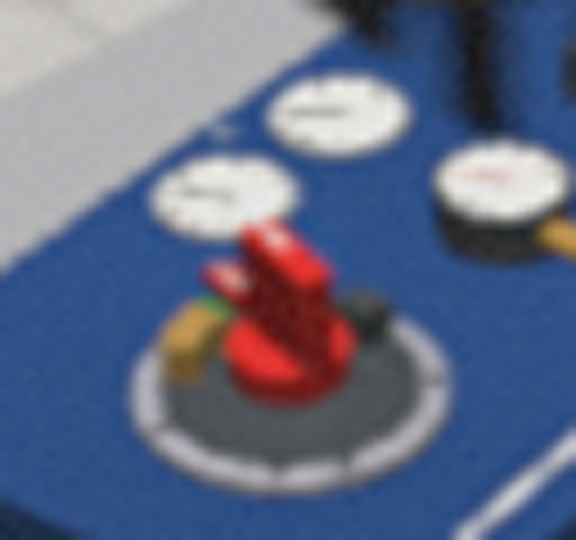

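The knob now sits down, its foot flush at (290,400). Its pointer lies between the green-marked brass blocks at (225,275), and the gauge is untouched. Next I'll go behind the lever and check the seating numerically.

```bash
python3 - <<'E'
from h import *
go([.49,-.142,.234],105)
for n in ('side0','side2','side3'):
    s=load(n);hsv=cv2.cvtColor(s['pixels'],cv2.COLOR_RGB2HSV)
    m=(((hsv[...,0]<8)|(hsv[...,0]>172))&(hsv[...,1]>140)).astype(float)
    g=s['pixels'][205:235,240:244].astype(float); r=(g[...,0]-g[...,1]).mean(1)
    h=r.max()/2; i=np.nonzero(r>h)[0][-1]; print(n,'foot bottom row',205+i+(r[i]-h)/(r[i]-r[i+1]))
s=load('side0');print(proj(s,[[.515,.14,.126],[.515,.14,.135],[.515,.14,.1375]]))
E
```

```text
pos [0.4378 0.0582 0.2305] yaw 167.26 delta cm [ -9.51 -18.38  -0.24] spin 62.26 F [-5.93 -2.75 -2.23] j [ 32.2  18.9 -53.6 116.   18.9  54.8  46. ] 8.1 w 0.03968768784628572
side0 foot bottom row 228.34177215189874
side2 foot bottom row 225.52727272727273
side3 foot bottom row 228.26785714285714
[[239.52309265 227.19144632]
 [239.41399856 224.8538831 ]
 [239.38356961 224.20185051]]
```

Request:
{"name": "apply_moves", "arguments": {"commands": [[[10, 0.5, -21.1, 0, 62], [0, 0.5, -21.1, 0, 62], [0, 0.5, -21.1, 0, 62], [0, 0.5, -21.1, 0, 62], [0, 0.5, -21.1, 0, 62]]]}}

```text
clock: 8.6
tool_pos: [0.3943, -0.146, 0.2329]
eef_rot: [[-0.553, 0.833, -0.001], [0.833, 0.553, -0.002], [-0.001, -0.002, -1.0]]
ft_force: [-0.7, 0.2, 0.3]
grip_width: 0.002
gripper_force: 0.0
```

The foot's image row matches the original (228.27 vs 228.34), so the knob is fully seated. Now the lever.

```bash
python3 - <<'E'
from h import *
go([.492,-.142,.234],105)
E
```

```text
pos [ 0.3943 -0.146   0.2329] yaw 123.6 delta cm [-5.07  8.35 -0.12] spin 18.6 F [-0.66  0.24  0.33] j [ 51.4  12.6 -41.5 119.4  10.8  51.7  37.4] 8.6 w 0.002024838396443852
```

Request:
{"name": "apply_moves", "arguments": {"commands": [[[0, -5.1, 8.3, 0, 18.6], [0, -5.1, 8.3, 0, 18.6], [0, -5.1, 8.3, 0, 18.6], [0, -5.1, 8.3, 0, 18.6], [0, -5.1, 8.3, 0, 18.6]]]}}

```text
clock: 9.1
tool_pos: [0.4926, -0.1356, 0.2327]
eef_rot: [[-0.274, 0.962, -0.001], [0.962, 0.274, -0.0], [-0.0, -0.001, -1.0]]
ft_force: [-0.1, 0.2, -0.2]
grip_width: 0.0003
gripper_force: 0.0
```

```bash
python3 - <<'E'
from h import *
go([.492,-.142,.172],105)
a=shot('side','side4')
f=lambda a,x,y,w,h,k:cv2.resize(a[y:y+h,x:x+w,::-1],None,fx=k,fy=k,interpolation=cv2.INTER_CUBIC)
cv2.imwrite('pics/m4.png',f(a['pixels'],240,125,90,75,7))
E
```

```text
pos [ 0.4926 -0.1356  0.2327] yaw 105.89 delta cm [-0.6  -0.22  6.07] spin 0.89 F [-0.1   0.21 -0.21] j [ 40.3  21.8 -37.  107.6  15.7  55.8  12.1] 9.1 w 0.00030518263074781626
```

View pics/m4.png

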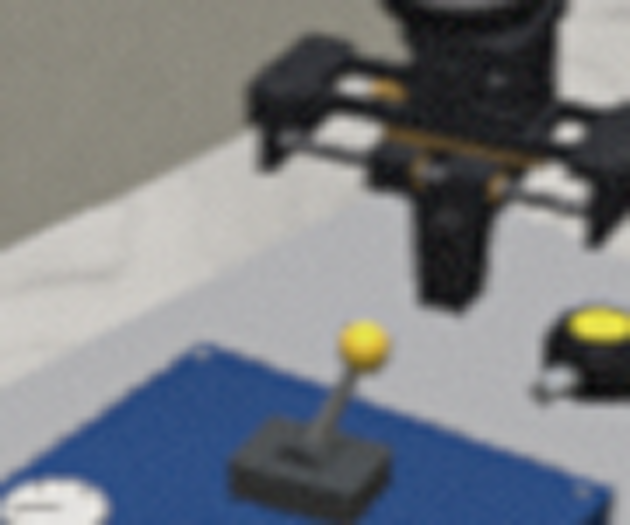

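The closed fingers, with their tip at (450,305) in the crop, are on the −x side of the yellow ball at (365,345). I'll descend and push.

Request:
{"name": "apply_moves", "arguments": {"commands": [[[0, -0.6, -0.2, 3, 0.9], [0, -0.6, -0.2, 6, 0.9], [0, -0.6, -0.2, 6, 0.9], [0, -0.6, 0.5, 6, 0.9], [0, -0.6, 1.0, 6, 0.9]]]}}

```text
clock: 9.65
tool_pos: [0.5062, -0.1385, 0.1746]
eef_rot: [[-0.258, 0.966, 0.003], [0.966, 0.258, -0.001], [-0.001, 0.002, -1.0]]
ft_force: [-0.3, 0.4, -0.4]
grip_width: 0.0005
gripper_force: 0.0
```

Request:
{"name": "apply_moves", "arguments": {"commands": [[[0, 0, 0.8, 0, 0], [0, 0, 1.6, 0, 0], [0, 0, 2.4, 0, 0], [0, 0, 3.2, 0, 0], [0, 0, 4.0, 0, 0]]]}}

```text
clock: 10.15
tool_pos: [0.5443, -0.1279, 0.1729]
eef_rot: [[-0.257, 0.966, 0.0], [0.966, 0.257, 0.0], [0.0, 0.0, -1.0]]
ft_force: [-1.0, -0.3, 1.5]
grip_width: 0.0005
gripper_force: 0.5
```

Request:
{"name": "apply_moves", "arguments": {"commands": [[[0, 0, 0.5, 0, 0], [0, 0, 1.0, 0, 0], [0, 0, 1.4, 0, 0], [0, 0, 1.8, 0, 0], [0, 0, 1.8, 0, 0]]]}}

```text
clock: 10.65
tool_pos: [0.5613, -0.1234, 0.1728]
eef_rot: [[-0.258, 0.966, 0.0], [0.966, 0.258, 0.0], [0.0, 0.0, -1.0]]
ft_force: [-0.4, 0.1, 0.3]
grip_width: 0.0005
gripper_force: 0.0
```

```bash
python3 - <<'E'
from h import *
go([.572,-.1205,.172],105)
a=shot('side','side5')
f=lambda a,x,y,w,h,k:cv2.resize(a[y:y+h,x:x+w,::-1],None,fx=k,fy=k,interpolation=cv2.INTER_CUBIC)
cv2.imwrite('pics/m5.png',f(a['pixels'],240,125,90,75,7))
E
```

```text
pos [ 0.5613 -0.1234  0.1728] yaw 104.93 delta cm [0.   1.11 0.08] spin -0.07 F [-0.37  0.12  0.33] j [ 32.7  32.  -33.4 101.6  21.5  52.8   5. ] 10.65 w 0.0005427703772390554
```

View pics/m5.png

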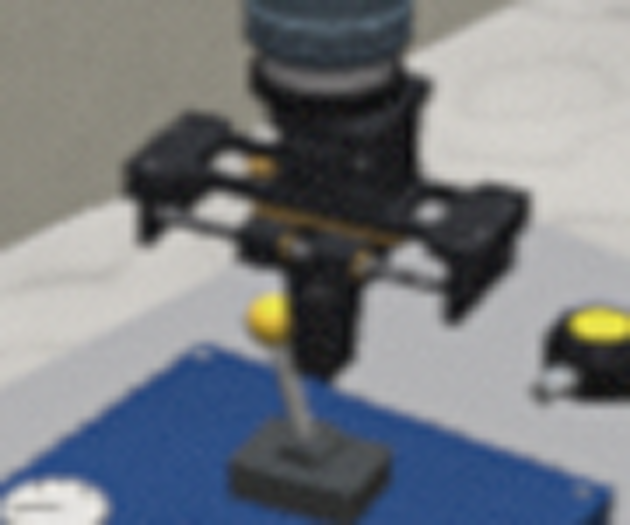

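The ball at (268,318) has passed vertical, but the lever is not at its stop yet. I'll push further and watch the force.

Request:
{"name": "apply_moves", "arguments": {"commands": [[[0, 0, 0.4, 0, 0], [0, 0, 0.8, 0, 0], [0, 0, 1.0, 0, 0], [0, 0, 1.0, 0, 0]]]}}

```text
clock: 11.1
tool_pos: [0.5709, -0.1209, 0.1729]
eef_rot: [[-0.257, 0.966, 0.0], [0.966, 0.257, 0.0], [0.0, 0.0, -1.0]]
ft_force: [-0.0, 1.0, -0.3]
grip_width: 0.0002
gripper_force: 0.0
```

Request:
{"name": "apply_moves", "arguments": {"commands": [[[0, 0, 0.2, 0, 0], [0, 0, 0.3, 0, 0], [0, 0, 0.3, 0, 0]]]}}

```text
clock: 11.4
tool_pos: [0.5735, -0.1202, 0.1728]
eef_rot: [[-0.257, 0.966, -0.0], [0.966, 0.257, 0.0], [0.0, -0.0, -1.0]]
ft_force: [0.1, 0.3, -0.1]
grip_width: 0.0002
gripper_force: 0.2
```

Request:
{"name": "apply_moves", "arguments": {"commands": [[[0, 0, 0.2, 0, 0], [0, 0, 0.3, 0, 0], [0, 0, 0.3, 0, 0]]]}}

```text
clock: 11.7
tool_pos: [0.5754, -0.1198, 0.1727]
eef_rot: [[-0.257, 0.966, -0.002], [0.966, 0.257, -0.001], [0.0, -0.002, -1.0]]
ft_force: [-4.4, -0.4, 2.5]
grip_width: 0.0009
gripper_force: 2.5
```

Request:
{"name": "apply_moves", "arguments": {"commands": [[[0, 0, 0.15, 0, 0], [0, 0, 0.15, 0, 0], [0, 0, 0.15, 0, 0]]]}}

```text
clock: 12.0
tool_pos: [0.5756, -0.1198, 0.1726]
eef_rot: [[-0.257, 0.966, -0.005], [0.966, 0.257, -0.001], [0.0, -0.005, -1.0]]
ft_force: [-7.9, -1.3, 5.8]
grip_width: 0.0008
gripper_force: 4.9
```

Request:
{"name": "apply_moves", "arguments": {"commands": [[[0, 0, -1.5, 0, 0], [0, 0, -4, 0, 0], [0, 0, -5, -4, 0], [0, 0, -7, -8, 0], [0, 0, -9, -10, 0]]]}}

```text
clock: 12.5
tool_pos: [0.4925, -0.142, 0.2762]
eef_rot: [[-0.258, 0.966, 0.006], [0.966, 0.258, -0.001], [-0.002, 0.005, -1.0]]
ft_force: [-0.5, -0.8, 0.0]
grip_width: 0.0002
gripper_force: 0.0
```

Request:
{"name": "apply_moves", "arguments": {"commands": [[[0, -6, -3, -4, 0], [0, -6, -3, -4, 0], [0, -6, -3, -4, 0], [0, -6, -3, -4, 0], [0, -6, -3, -4, 0]]]}}

```text
clock: 13.0
tool_pos: [0.4776, -0.2064, 0.3124]
eef_rot: [[-0.259, 0.966, -0.0], [0.966, 0.259, 0.001], [0.001, 0.0, -1.0]]
ft_force: [0.2, 0.4, -0.4]
grip_width: 0.0007
gripper_force: 0.0
```

```bash
python3 - <<'E'
from h import *
a=shot('side','side6'); b=shot('top','top6')
s=manip.sense(); print(s['tool_pos'],s['ft_force'],s['clock'])
f=lambda a,x,y,w,h,k:cv2.resize(a[y:y+h,x:x+w,::-1],None,fx=k,fy=k,interpolation=cv2.INTER_CUBIC)
cv2.imwrite('pics/m6.png',np.hstack([f(a['pixels'],200,140,140,110,4),f(b['pixels'],170,120,60,110,4)]))
# ball position by side view on lever plane arc
hsv=cv2.cvtColor(a['pixels'],cv2.COLOR_RGB2HSV);m=((hsv[...,0]>20)&(hsv[...,0]<35)&(hsv[...,1]>140)&(hsv[...,2]>120))
y,x=np.nonzero(m);k=(abs(x-280)<25)&(abs(y-175)<20);u=np.array([x[k].mean(),y[k].mean()]);print('ball',u)
B=np.array([.5665,-.122]);d=np.array([np.cos(.26),np.sin(.26)])
for q in np.arange(0,1.01,.1):
    t=q-.5;print(round(q,2),proj(a,[*(B+d*.075*np.sin(t)),.122+.075*np.cos(t)])[0].round(2))
g=a['pixels'][205:235,240:244].astype(float); r=(g[...,0]-g[...,1]).mean(1);h=r.max()/2; i=np.nonzero(r>h)[0][-1]; print('foot',205+i+(r[i]-h)/(r[i]-r[i+1]))
E
```

```text
[ 0.47747581 -0.20639076  0.31227674] [-0.01370578  0.02067683 -0.26766685] 13.1
ball [274.74074074 170.59259259]
0.0 [293.03 175.9 ]
0.1 [291.27 174.6 ]
0.2 [289.43 173.46]
0.3 [287.53 172.48]
0.4 [285.59 171.69]
0.5 [283.64 171.08]
0.6 [281.69 170.66]
0.7 [279.76 170.44]
0.8 [277.88 170.41]
0.9 [276.06 170.59]
1.0 [274.33 170.95]
foot 228.3
```

View pics/m6.png

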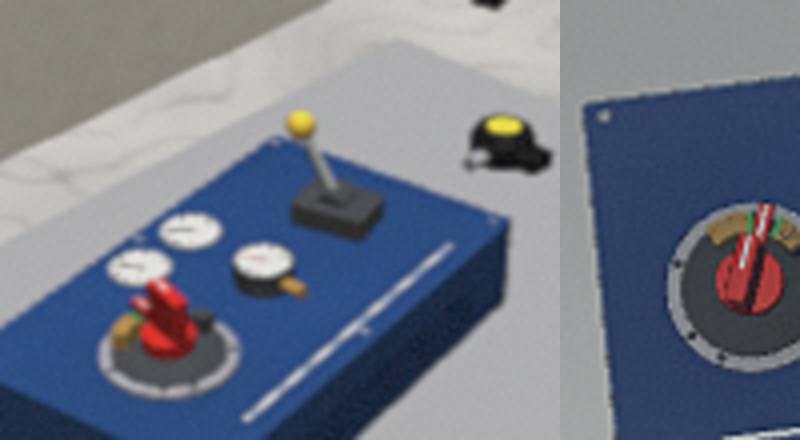

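The pointer lies between the green marks at (768,215) and the foot is down (row 228.3). The lever ball at (300,125) fits about 0.98 rad, pushed against its stop. The gauge hasn't moved and the hand is clear, so I'm handing in.

```bash
python3 -c "
from plant import manip
print(manip.finish_job())"
```

```text
the job is handed in; nothing more can be done
None
```

The job is handed in, with no verdict returned: the last pictures show the knob fully down in the green-marked notch, the supply lever pushed to its far stop, the gauge unmoved and the hand clear, at about 13 s on the clock.

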